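# Find the pitch of a wooden vice screw with comb leaves

## Robot

A 6-joint arm with a two-finger parallel gripper is mounted at the origin on the work surface. World frame = base frame: x ahead of the robot, y to its left, z up, the work surface at z = 0. Lengths are in m, angles in degrees, forces in N, time in s.
With the tool pointing down it reaches from about 0.35 to 0.925 m from the base axis. Payload 6.4 kg.
Tool frame: the origin (TCP) lies at the very end of the fingers, on their centre line; the grasp point (between the pads) lies 19 mm behind it; z points along the fingers, y is the line along which they close (so a half turn about z gives the same grasp; the last joint's range is limited). The gripper opens to 94 mm and grips with 3 to 60 N. Pads are 16 mm wide; open, the fingers measure 119 mm over their backs; the gripper's body (75 mm by 177 mm) begins 78 mm behind the grasp point.
Start: joints at [65.082, 14.043, 89.255, -0, 76.702, -9.975], TCP at [0.168, 0.628, 0.205] pointing down, gripper open.
Joint ranges: [-179.41, 179.41], [-58.25, 129.5], [7.25, 145.43], [-54.29, 234.29], [11.92, 165.04], [-157.13, 157.13]. Speed limits (degrees/s): [147.25, 147.25, 180, 180, 180, 180].

## Interface

Orientations are given as [roll, pitch, yaw] about the fixed x, y, z axes, in that order (R = Rz(yaw) Ry(pitch) Rx(roll)).
In Python, from bench import arm, optics gives the robot as it stands. The module is installed in compiled form; this text tells all that it offers.
- The arm moves only by the shell command python3 -m inch 'ROWS' [OPENING] [FORCE]. ROWS is JSON, a list of rows, each a list of 4 numbers: the shift along the tool's x, y, z in cm, then the turn about the tool's z in rad. A call has 1 to 10 rows; each row is the pose to reach, as a shift and turn from the pose commanded when the call began, along the tool's axes at that moment; what a row does not reach only later rows make up. A row lasts 1/10 s, in which the tool goes at most 50 mm and 8.59 degrees, less where a joint would pass 70% of its speed; a pose out of reach is approached as far as the arm can. A call with a gripper value outside its range is refused whole. OPENING is the gripper's target within -1 to 1 (fully open at 1, half-way at 0, shut at -1), set as the call begins (- or left out, the last holds). The fingers move at their own pace and stop on an object; FORCE is the grip in N (left out, the last holds). Time passes only in rows, so rows that repeat a pose let the fingers close. It gives the time, the measured TCP pose, the force, the opening and the grip force at its end, in the units of the state.
- arm.state(): the state, without advancing time (a new reading comes with each control period).
- optics.get_image(name): name is "side" or "top" or "wrist"; returns the picture (400x640x3 uint8, red, green, blue); there is no depth.
- optics.camera_model(name): a dict with "vfov" (degrees; the focal length in pixels is half the picture's height over the tangent of half this angle, whatever the lens; pixels are square), "cx", "cy" (the principal point, pixels), "k1" (the pictures are not rectified: a ray, as slopes to the right and down, at radius r is drawn at 1 + k1 r^2 times it, then the intrinsics apply), "rvec" (rotation vector, rad) and "tvec" (3), from world to camera coordinates, as OpenCV has them; the wrist camera has in their place "tool_from_camera" (4x4, takes a point from camera to tool coordinates, whose origin is the TCP and whose axes are the flange's). Camera axes: x right, y down, z forward; pixel columns grow to the right and rows downward; lengths in m; the calibration is good to about 2 mm. A picture is of the moment at which its call begins: read the wrist's pose just before it. camera_model takes no time and is no camera call.
- arm.sign_off(): hands the job in; it is judged then, once.
Trained networks look in the newest picture that a camera, given by its name, has taken for a name from the list of things; names that differ only in an ending like _2 or _b are one class to them, and where a whole thing is asked for, a point or a joint stands for the part that bears it (a point fixed in the world has none). Each returns a list of dicts, best first, with "confidence" (0 to 1); they miss things now and then, are a little off and sometimes report something else, mostly with a low value. They report only what shows in the picture. A call takes as long as a camera call. They do not tell look-alikes from the thing itself.
- optics.masks_of(target, camera): "region" (400x640 bool, what is visible of it) and "pixel" ([column, row] in pixels, amid what is visible of it).
The state is a dict: "clock": time; "q": joint angles; "dq": joint speeds; "effort": joint torques, N m; "position": TCP position; "eef_rot": TCP orientation; "wrist_force": force on the tool from outside, world axes, zero at the start; "ft_torque": the same for the moment, N m; "finger_gap": opening from 0.0 (shut) to 1.0 (fully open); "finger_force": force on a finger pad.
Only numpy, scipy, OpenCV 4.12 (cv2) and the standard library are available. Lean on these libraries where they do the work, as an engineer would, in place of code of your own. Each camera call takes 0.05 s, during which the arm holds its last target. There are 200 camera calls.

## Task

Find which pitch leaf fits the bench-vice screw clamped nearest you: mesh leaves from the rack one at a time, teeth down along the top of its thread, feeling for the grooves, until one seats fully home, and hold that one there a moment under light pressure. Stand the leaf that fits in the slot of the job tray and leave the other two upright in the rack's slots. Press gently, never above 30 N, so that no thread is bruised, and leave the other things on the bench where they are.

Things in the scene. Friction and masses are not known exactly. Their poses are not given: they have to be found in the camera images.
- leaf_1: pitch leaf: aluminium comb 5 mm thick, 86 mm long, 8 teeth at 10 mm pitch, 4.5 mm deep, flanks 20 degrees apart, symmetrical about the middle; wooden grip on its back 14 mm thick, 56 long, from 32 to 60 mm above the tooth tips. 60 g. Origin at the tooth tips, mid-length; z up, y along the comb, x across. Stands teeth down in any of the rack's slots at the start
- leaf_2: pitch leaf: aluminium comb 5 mm thick, 86 mm long, 7 teeth at 11 mm pitch, 4.5 mm deep, flanks 20 degrees apart, symmetrical about the middle; wooden grip on its back 14 mm thick, 56 long, from 32 to 60 mm above the tooth tips. 60 g. Origin at the tooth tips, mid-length; z up, y along the comb, x across. Stands teeth down in any of the rack's slots at the start
- leaf_3: pitch leaf: aluminium comb 5 mm thick, 86 mm long, 7 teeth at 12 mm pitch, 4.5 mm deep, flanks 20 degrees apart, symmetrical about the middle; wooden grip on its back 14 mm thick, 56 long, from 32 to 60 mm above the tooth tips. 60 g. Origin at the tooth tips, mid-length; z up, y along the comb, x across. Stands teeth down in any of the rack's slots at the start
- screw_p: wooden bench-vice screw held fast by its ends between two 87 mm high blocks on an 84 x 360 mm board. The job's screw is whichever of screw_p, _q, _r lies nearest the robot (x below 0.70). Origin on the bench under mid-thread; y along the axis, hub (72 mm across) towards -y. Along its top, crests stand 80 mm and roots 75.5 mm above the bench; thread exposed from y = -100 to 100 mm
- screw_q: as screw_p. Pitch 10, 11 or 12 mm: which screw has which is not told, nor where along the axis the crests lie (it changes). Right-hand flat-topped thread, 50 mm across, 4.5 mm deep; flanks 20 degrees apart, so each runs 0.8 mm along the axis; crest and root flats are each (pitch - 1.6 mm) / 2; a leaf's tooth tips are 1.2 mm narrower than its root flat
- screw_r: as screw_p. On any of the screws the matching leaf's tooth tips come down to the root line, with about 0.4 mm of axial play either way; any other leaf stays on the crests, 4 mm or more above it. The wood does not give
- rack: leaf rack, fixed: plywood board 136 x 112 x 12 mm with three parallel slots between wooden battens. Origin at the middle of its underside; slots run along its y, side by side along x 46 mm apart
- rack_slot0 (a point): middle of the floor of rack slot 0, 12 mm above the bench; the slot runs along y, 11 mm wide, open at both ends, battens 100 mm long and 25 mm above the floor (top 37 mm above the bench)
- rack_slot1 (a point): middle of the floor of rack slot 1, 12 mm above the bench; the slot runs along y, 11 mm wide, open at both ends, battens 100 mm long and 25 mm above the floor (top 37 mm above the bench)
- rack_slot2 (a point): middle of the floor of rack slot 2, 12 mm above the bench; the slot runs along y, 11 mm wide, open at both ends, battens 100 mm long and 25 mm above the floor (top 37 mm above the bench)
- tray: job tray, fixed: plywood tray 120 x 210 mm with a 26 mm rim; holds the screw's square wooden nut (80 x 70 mm, top 57 mm above the bench, at y = 57 mm) and one leaf slot. Origin at the middle of its underside
- tray_slot (a point): middle of the floor of the job tray's only leaf slot, 12 mm above the bench, 42 mm from the tray's middle towards -y; the same slot as in the rack: along y, 11 mm wide, battens 100 mm long, 25 mm above the floor
- sanding_block: bystander: cork sanding block 60 x 100 x 36 mm, origin under its middle
- mallet: bystander: wooden mallet, head 72 mm across and 115 mm long at the origin, handle 260 mm towards -x
- tape_measure: bystander: tape measure 75 x 42 x 68 mm, origin under its middle
- frame: bystander: pine frame 260 x 180 x 20 mm, origin under its middle
- chisel: bystander: wood chisel 260 mm long along x, handle to -x, origin under it
Things that resemble listed ones, but are neither listed nor needed, are in the scene too. Leave any green look-alike of the leaf_1 alone. Leave any pink look-alike of the leaf_2 alone.

How it is judged:
By the outcome, as a careful person would: the job done as asked, in the order asked, and still so for the second after the job is handed in, with the robot touching nothing.
It also fails if it takes over 72 s, if anything falls off the work surface, if the arm or the gripper's body presses on something with over 40 N, if the wrist force passes 120 N, or if a joint passes its speed limit or range.

## Working session

There is one attempt and no reset: what is moved stays moved. The work goes in short steps, Python scripts to look and compute and a shell command to move; the robot and the scene stay as the last step left them, time stands still between calls to the robot, and variables do not carry over. Pictures are saved under pics/ and viewed, at most 10 in all, crops included, and the job is handed in when it is done.

```bash
mkdir -p pics; cat > h.py <<'E'
import numpy as np, cv2
from bench import arm, optics
from scipy.spatial.transform import Rotation as R
def cam(name, st=None):
    m=optics.camera_model(name); f=200/np.tan(np.radians(m['vfov']/2))
    if 'rvec' in m:
        Rc=R.from_rotvec(np.ravel(m['rvec'])).as_matrix(); t=np.ravel(m['tvec'])
    else:
        st=st or arm.state(); T=np.eye(4); T[:3,:3]=R.from_euler('xyz',st['eef_rot'],degrees=True).as_matrix(); T[:3,3]=st['position']
        W=np.linalg.inv(T@np.array(m['tool_from_camera'])); Rc=W[:3,:3]; t=W[:3,3]
    return m,f,Rc,t
def proj(c,P):
    m,f,Rc,t=c; p=np.atleast_2d(P)@Rc.T+t; s=p[:,:2]/p[:,2:]; r2=(s**2).sum(1,keepdims=True)
    return s*(1+m['k1']*r2)*f+[m['cx'],m['cy']]
def back(c,px,z):
    m,f,Rc,t=c; d=(np.atleast_2d(px).astype(float)-[m['cx'],m['cy']])/f; s=d.copy()
    for _ in range(20): s=d/(1+m['k1']*(s**2).sum(1,keepdims=True))
    ray=np.c_[s,np.ones(len(s))]@Rc; o=-Rc.T@t
    return o+ray*((z-o[2])/ray[:,2])[:,None]
def save(name,img): cv2.imwrite('pics/'+name+'.png',img[:,:,::-1])
E
python3 - <<'E'
from h import *
print(arm.state())
for n in ['top','side']:
    c=cam(n); print(n,-c[2].T@c[3],c[1]); im=optics.get_image(n); save(n+'0',im)
for n in ['top']:
  for t,z in [('leaf_1',.06),('screw_p',.08),('rack',.03),('tray',.02)]:
    for d in optics.masks_of(t,n)[:8]:
        r=d['region']; ys,xs=np.nonzero(r)
        print(n,t,round(d['confidence'],2),np.round(d['pixel']),xs.min(),xs.max(),ys.min(),ys.max(),r.sum(),np.round(back(c if 0 else cam(n),d['pixel'],z),3))
E
```

```text
{'clock': 0.0, 'q': array([ 6.50807736e+01,  1.40821119e+01,  8.93235020e+01, -7.57373215e-04,
        7.67032170e+01, -9.97610896e+00]), 'dq': array([ 0.22092576, -0.02222675, -0.1227273 ,  0.07135551, -0.03625686,
        0.03747006]), 'effort': array([-7.57394992e-04, -4.15827799e+01, -3.14601445e+01,  6.84585655e-02,
        3.31247225e-02, -1.18448420e-04]), 'position': array([0.16736025, 0.62746417, 0.20438101]), 'eef_rot': array([-1.79892687e+02, -1.81279870e-02,  1.65057041e+02]), 'wrist_force': array([-0.29263802,  0.05012308,  0.59410021]), 'ft_torque': array([ 0.02498991, -0.04262893,  0.01010486]), 'finger_force': 0.0, 'finger_gap': 0.9989036090289113}
top [0.28545203 0.02194204 1.1894791 ] 376.3647933480616
side [-0.55720604  1.25739528  1.02080247] 511.48734861783134
top leaf_1 0.71 [145. 268.] 135 154 259 284 247 [[0.298 0.546 0.06 ]]
top leaf_1 0.64 [183. 243.] 176 189 197 279 616 [[0.374 0.436 0.06 ]]
top leaf_1 0.59 [232. 240.] 227 247 237 242 92 [[0.385 0.286 0.06 ]]
top leaf_1 0.58 [234. 221.] 222 249 221 229 160 [[0.441 0.282 0.06 ]]
top screw_p 0.86 [396. 117.] 336 449 98 137 3058 [[ 0.768 -0.217  0.08 ]]
top screw_p 0.65 [276. 121.] 219 329 98 140 3090 [[0.755 0.161 0.08 ]]
top screw_p 0.58 [309. 176.] 253 367 151 188 3169 [[0.575 0.055 0.08 ]]
top rack 0.84 [243. 228.] 219 257 203 249 1154 [[0.424 0.26  0.03 ]]
top tray 0.66 [405. 218.] 369 437 197 236 2670 [[ 0.455 -0.246  0.02 ]]
```

```bash
python3 - <<'E'
import cv2
a=cv2.imread('pics/top0.png')[80:300,120:460]; cv2.imwrite('pics/top0c.png',cv2.resize(a,None,fx=2.3,fy=2.3,interpolation=cv2.INTER_CUBIC))
E
```

```text
(no output)
```

View pics/top0c.png

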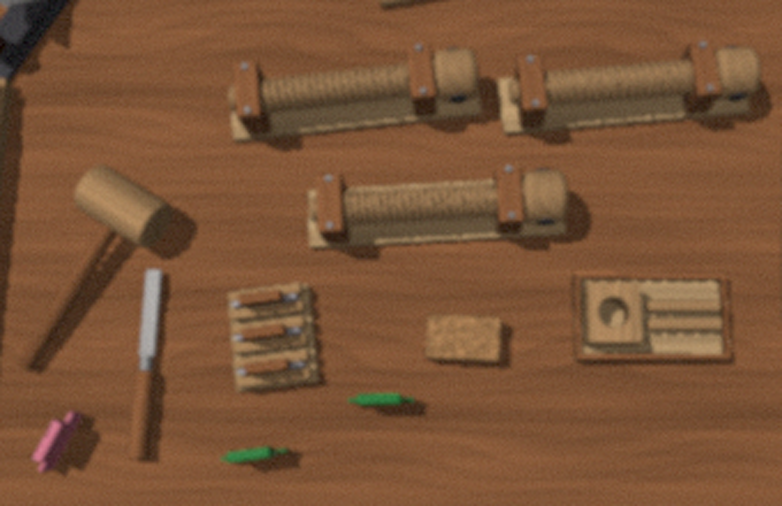

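View pics/side0.png

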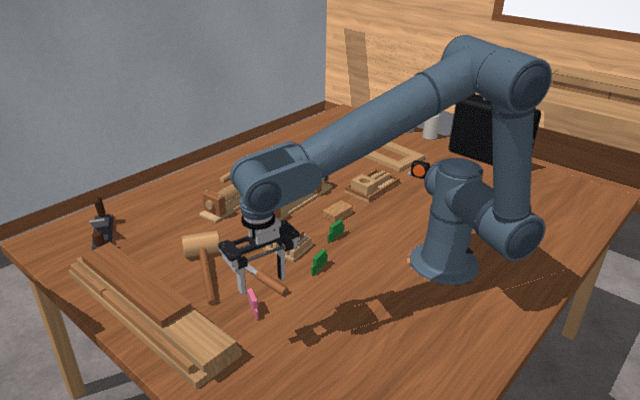

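Top view: rack with three leaves at full-image about (239,226), near screw at (310,167), and tray at (404,219), with its slot on the right (−y). Green and pink look-alikes stand outside the rack.

```bash
cat >> h.py <<'E'
def go(P,yaw):
    st=arm.state(); Rm=R.from_euler('xyz',st['eef_rot'],degrees=True).as_matrix()
    d=Rm.T@(np.array(P)-st['position'])*100; a=-(yaw-st['eef_rot'][2]+180)%360-180
    a=-((yaw-st['eef_rot'][2]+180)%360-180)
    print('rows: ',np.round(d,2),'rad',round(np.radians(a),3))
E
python3 - <<'E'
from h import *
c=cam('top'); f=lambda L:np.array(L)/2.3+[120,80]
print('leaves',back(c,f([(265,299),(265,333),(268,368)]),.072))
print('rack corners',back(c,f([(229,293),(306,285),(320,382),(238,389)]),.012))
print('screw ends',back(c,f([(330,205),(510,195)]),.085))
print('tray corners',back(c,f([(573,276),(724,276),(731,358),(577,361)]),.026))
print(np.round(optics.camera_model('wrist')['tool_from_camera'],3),optics.camera_model('wrist')['vfov'])
go([.40,.245,.24],94)
E
```

```text
leaves [[0.47291085 0.2779738  0.072     ]
 [0.42800217 0.27611918 0.072     ]
 [0.38245258 0.27037728 0.072     ]]
rack corners [[0.49143175 0.34230705 0.012     ]
 [0.50261279 0.23542054 0.012     ]
 [0.36876492 0.21207738 0.012     ]
 [0.35909462 0.323582   0.012     ]]
screw ends [[ 0.59679797  0.19393965  0.085     ]
 [ 0.61007651 -0.04440913  0.085     ]]
tray corners [[ 0.51214185 -0.1328466   0.026     ]
 [ 0.51188091 -0.34092409  0.026     ]
 [ 0.39906917 -0.34384395  0.026     ]
 [ 0.39567843 -0.13524329  0.026     ]]
[[ 0.    -0.965 -0.263  0.077]
 [ 1.     0.    -0.    -0.   ]
 [ 0.    -0.263  0.965 -0.179]
 [ 0.     0.     0.     1.   ]] 58.03928536709314
rows:  [-32.33 -31.    -3.47] rad 1.24
```

```bash
python3 -m inch '[[-3.43,-2.69,-0.15,0.124],[-6.86,-5.38,-0.3,0.248],[-10.3,-8.07,-0.45,0.372],[-13.7,-10.8,-0.6,0.496],[-17.1,-13.4,-0.75,0.62],[-20.6,-16.1,-0.9,0.744],[-24,-18.8,-1.05,0.868],[-27.4,-21.5,-1.2,0.99],[-30.9,-24.2,-1.35,1.116],[-34.3,-26.9,-1.5,1.22]]' -0.3 35
python3 -m inch '[[0,0,0,0],[0,0,0,0],[0,0,0,0],[0,0,0,0]]'
python3 - <<'E'
from h import *
st=arm.state(); im=optics.get_image('wrist'); save('w1',im); c=cam('wrist',st); np.save('w1.npy',st,allow_pickle=True)
for t,z in [('leaf_1',.06),('rack',.03)]:
    for d in optics.masks_of(t,'wrist')[:8]:
        ys,xs=np.nonzero(d['region'])
        (cx,cy),(w,h),a=cv2.minAreaRect(np.c_[xs,ys].astype(np.float32))
        print(t,round(d['confidence'],2),np.round(d['pixel']),(cx,cy,w,h,a),np.round(back(c,d['pixel'],z),4))
E
```

```text
clock: 1.3
position: [0.4305, 0.2781, 0.2208]
eef_rot: [180.0, -0.0, 94.9]
wrist_force: [-0.1, 0.0, -0.1]
finger_gap: 0.352
finger_force: 0.0
clock: 1.7
position: [0.4289, 0.2807, 0.2203]
eef_rot: [-180.0, -0.0, 95.3]
wrist_force: [-0.0, 0.1, -0.2]
finger_gap: 0.349
finger_force: 0.0
leaf_1 0.96 [168. 142.] (166.07089233398438, 142.95565795898438, 86.44921875, 33.530086517333984, 81.15818786621094) [[0.2838 0.3018 0.06  ]]
leaf_1 0.89 [275. 172.] (274.1705627441406, 174.10479736328125, 86.16314697265625, 18.39479637145996, 87.87889862060547) [[0.3847 0.2826 0.06  ]]
leaf_1 0.8 [323. 172.] (322.60699462890625, 171.99618530273438, 86.19503784179688, 14.990442276000977, 87.95458984375) [[0.4305 0.2871 0.06  ]]
leaf_1 0.8 [235. 270.] (235.08631896972656, 267.0075378417969, 14.03399658203125, 30.926769256591797, 4.969740867614746) [[0.3504 0.176  0.06  ]]
leaf_1 0.45 [471. 259.] (478.01531982421875, 256.6353759765625, 112.14089965820312, 79.62863159179688, 7.594643592834473) [[0.5907 0.2106 0.06  ]]
leaf_1 0.38 [300. 378.] (300.0, 379.5, 39.0, 54.0, 90.0) [[0.4275 0.0486 0.06  ]]
rack 0.67 [315. 159.] (322.67529296875, 166.35568237304688, 102.75753784179688, 130.45620727539062, 87.39744567871094) [[0.4222 0.2936 0.03  ]]
```

View pics/w1.png

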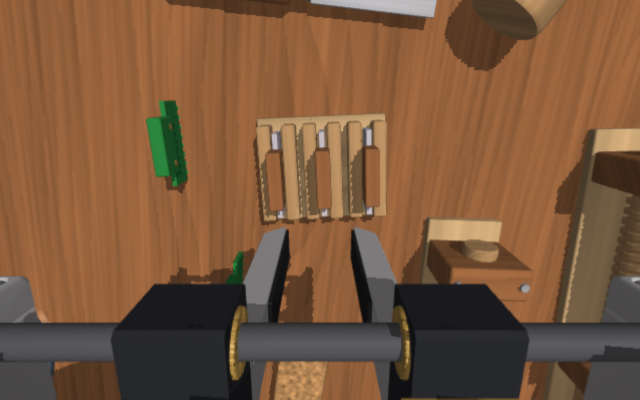

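Wrist view: grips of the three leaves at about (275,180), (323,179), (372,177); the leaf combs run along y with slight tilt.

```bash
python3 - <<'E'
from h import *
st=np.load('w1.npy',allow_pickle=True).item(); c=cam('wrist',st)
P=back(c,[(274,152),(276,210),(322,149),(323,209),(372,147),(372,206)],.072); print(P)
Q=back(c,[(257,117),(385,114),(263,222),(386,217)],.012); print(Q)
for i in range(3):
    a,b=P[2*i],P[2*i+1]; m=(a+b)/2; print(m,np.linalg.norm(a-b),'yaw',np.degrees(np.arctan2(-(a-b)[0],(a-b)[1])))
E
```

```text
[[0.38425277 0.30365937 0.072     ]
 [0.38943378 0.24846125 0.072     ]
 [0.42753827 0.31042627 0.072     ]
 [0.43386666 0.25358306 0.072     ]
 [0.47255828 0.31642662 0.072     ]
 [0.47986322 0.26084545 0.072     ]]
[[0.35752627 0.32917499 0.012     ]
 [0.49107391 0.34465347 0.012     ]
 [0.36979889 0.21292952 0.012     ]
 [0.50814062 0.23177895 0.012     ]]
[0.38684327 0.27606031 0.072     ] 0.055440732724532094 yaw 5.362198111993424
[0.43070247 0.28200466 0.072     ] 0.05719439775513799 yaw 6.352618037645718
[0.47621075 0.28863604 0.072     ] 0.05605915640524273 yaw 7.487364062135701
```

```bash
python3 - <<'E'
from h import *
go([.4764,.288,.042],96.6)
E
```

```text
rows:  [ 0.32  4.79 17.84] rad -0.023
```

```bash
python3 -m inch '[[0.32,4.79,2,-0.023],[0.32,4.79,6.5,-0.023],[0.32,4.79,11,-0.023],[0.32,4.79,14.5,-0.023],[0.32,4.79,16.5,-0.023],[0.32,4.79,17.3,-0.023],[0.32,4.79,17.84,-0.023],[0.32,4.79,17.84,-0.023],[0.32,4.79,17.84,-0.023]]'
python3 - <<'E'
from h import *
save('w2',optics.get_image('wrist'))
E
python3 -m inch '[[0,0,0,0],[0,0,0,0],[0,0,0,0],[0,0,0,0],[0,0,0,0],[0,0,0,0]]' -1 35
```

```text
clock: 2.75
position: [0.4781, 0.2877, 0.0435]
eef_rot: [179.9, -0.0, 96.5]
wrist_force: [0.4, -0.9, -0.0]
finger_gap: 0.349
finger_force: 0.0
clock: 3.4
position: [0.4774, 0.2873, 0.0425]
eef_rot: [180.0, -0.0, 96.5]
wrist_force: [-0.9, 0.1, 4.2]
finger_gap: 0.146
finger_force: 35.0
```

View pics/w2.png

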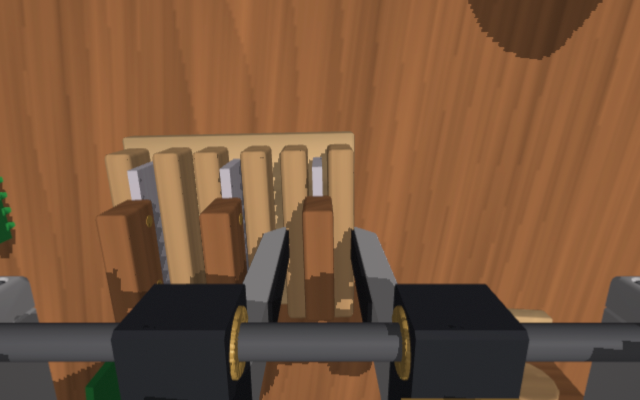

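```bash
python3 -m inch '[[0,0,-1,0],[0,0,-3,0],[0,0,-6,0],[0,0,-10,0],[0,0,-14,0],[0,0,-16,0]]'; python3 - <<'E'
from h import *
go([.60,.02,.20],93.2)
E
```

```text
clock: 4.0
position: [0.4784, 0.2877, 0.2064]
eef_rot: [179.7, -0.1, 96.5]
wrist_force: [0.7, 0.3, -0.8]
finger_gap: 0.148
finger_force: 34.9
rows:  [-27.97   9.06   0.66] rad 0.057
```

```bash
python3 -m inch '[[-4,1.3,0.2,0.01],[-8,2.6,0.4,0.02],[-12,3.9,0.6,0.03],[-16,5.2,0.6,0.04],[-20,6.5,0.6,0.05],[-24,7.8,0.6,0.057],[-28,9.1,0.6,0.057],[-28,9.1,0.6,0.057],[-28,9.1,0.6,0.057],[-28,9.1,0.6,0.057]]'
python3 - <<'E'
from h import *
st=arm.state(); save('w3',optics.get_image('wrist')); np.save('w3.npy',st,allow_pickle=True)
E
```

```text
clock: 5.0
position: [0.5984, 0.0202, 0.1959]
eef_rot: [-180.0, -0.0, 93.3]
wrist_force: [-0.4, 0.5, -1.0]
finger_gap: 0.151
finger_force: 34.9
```

View pics/w3.png

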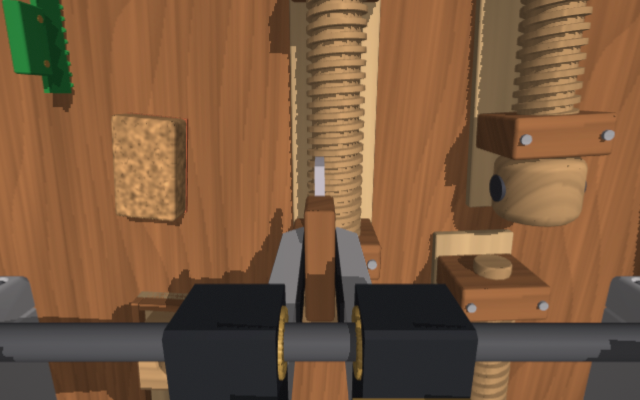

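The screw runs up the picture from its near block (365,225) to the far block at row 0, with its centre line at about column 335. The held leaf is straight in the grip. Now measure axis and pitch by rectifying.

```bash
python3 - <<'E'
from h import *
from scipy.signal import periodogram
st=np.load('w3.npy',allow_pickle=True).item(); c=cam('wrist',st)
im=cv2.imread('pics/w3.png')
print(back(c,[(308,20),(363,20),(309,70),(364,70),(311,130),(364,130)],.055))
print('near block',back(c,[(300,222),(376,222)],.087),'far',back(c,[(320,1)],.087))
def axis(y): return .6145-0.05*(y-.1)
# rectify at z=.08
ys=np.arange(.03,.26,.0005); xs=np.arange(.57,.66,.0005)
X,Y=np.meshgrid(xs,ys[::-1]); uv=proj(c,np.c_[X.ravel(),Y.ravel(),np.full(X.size,.08)]).astype(np.float32)
rec=cv2.remap(im,uv[:,0].reshape(X.shape),uv[:,1].reshape(X.shape),cv2.INTER_LINEAR)
cv2.imwrite('pics/rec.png',cv2.resize(rec,None,fx=1.8,fy=1.3)); np.save('rec.npy',rec)
E
```

```text
[[0.58047099 0.1551806  0.055     ]
 [0.62503708 0.15771923 0.055     ]
 [0.58317755 0.1168315  0.055     ]
 [0.62928983 0.11946165 0.055     ]
 [0.5873853  0.06717998 0.055     ]
 [0.63374603 0.06982904 0.055     ]]
near block [[ 0.58261476 -0.00712499  0.087     ]
 [ 0.64667654 -0.00345279  0.087     ]] far [[0.5897928  0.16231973 0.087     ]]
```

View pics/rec.png

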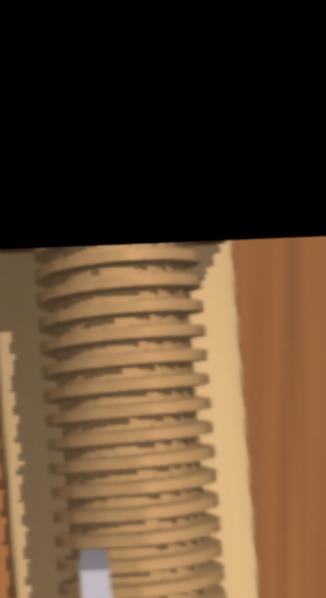

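```bash
python3 - <<'E'
from h import *
st=np.load('w3.npy',allow_pickle=True).item(); c=cam('wrist',st)
im=cv2.cvtColor(cv2.imread('pics/w3.png'),cv2.COLOR_BGR2GRAY).astype(np.float32)
u=np.arrange(0,1) if 0 else np.arange(.07,.16,.0002)
for off in (-.008,-.004,0,.004,.008,.012):
    x=.6029-.054*(u-.156)+off; uv=proj(c,np.c_[x,u,np.full(len(u),.08)]).astype(np.float32)
    p=cv2.remap(im,uv[None,:,0].copy(),uv[None,:,1].copy(),cv2.INTER_LINEAR)[0]
    p-=np.polyval(np.polyfit(u,p,2),u); w=np.hanning(len(u)); s=u/np.cos(np.radians(3.1))
    best=[(abs((p*w*np.exp(2j*np.pi*s/L)).sum()),L) for L in np.arange(.008,.014,.0001)]
    A=sorted(best)[::-1][0]; print(off,A)
go([.6078,.065,.125],93.2)
E
```

```text
-0.008 (np.float64(2921.7137997652653), np.float64(0.009899999999999989))
-0.004 (np.float64(2750.3659619447553), np.float64(0.009899999999999989))
0 (np.float64(2320.1172789895472), np.float64(0.009899999999999989))
0.004 (np.float64(2913.2427417166077), np.float64(0.009899999999999989))
0.008 (np.float64(2769.0431851103135), np.float64(0.009999999999999988))
0.012 (np.float64(3168.7268927845685), np.float64(0.009899999999999989))
rows:  [4.39 1.19 7.1 ] rad 0.002
```

Pitch measures 9.9 mm, i.e. 10 mm. Over the screw now, and feel.

```bash
python3 -m inch '[[2.2,0.6,2,0],[4.4,1.2,4,0],[4.4,1.2,6,0],[4.4,1.2,7.1,0],[4.4,1.2,7.8,0],[4.4,1.2,8.2,0],[4.4,1.2,8.2,0],[4.4,1.2,8.2,0]]'
python3 -m inch '[[0,0,0.1,0],[0,0,0.2,0],[0,0,0.3,0],[0,0,0.3,0]]'
```

```text
clock: 5.85
position: [0.6092, 0.0635, 0.115]
eef_rot: [179.9, 0.0, 93.2]
wrist_force: [-0.5, -0.2, -0.1]
finger_gap: 0.149
finger_force: 34.9
clock: 6.25
position: [0.6085, 0.0638, 0.1109]
eef_rot: [-180.0, 0.0, 93.2]
wrist_force: [0.6, 0.2, -0.1]
finger_gap: 0.148
finger_force: 34.9
```

```bash
python3 -m inch '[[0,0,0.05,0],[0,0,0.1,0],[0,0,0.1,0]]'; python3 -m inch '[[0,0,0.05,0],[0,0,0.1,0],[0,0,0.1,0]]'
```

```text
clock: 6.55
position: [0.6087, 0.0638, 0.1104]
eef_rot: [180.0, 0.0, 93.2]
wrist_force: [-1.4, 0.8, 1.4]
finger_gap: 0.146
finger_force: 34.9
clock: 6.85
position: [0.6088, 0.0638, 0.1103]
eef_rot: [180.0, 0.0, 93.2]
wrist_force: [-3.9, -0.2, 6.5]
finger_gap: 0.146
finger_force: 35.0
```

```bash
for i in 1; do python3 -m inch '[[0.03,0,0,0],[0.06,0,0,0],[0.09,0,0,0],[0.12,0,0,0],[0.15,0,0,0],[0.18,0,0,0],[0.21,0,0,0],[0.24,0,0,0]]'; done
```

```text
clock: 7.65
position: [0.6095, 0.0653, 0.1104]
eef_rot: [179.9, 0.1, 93.2]
wrist_force: [-0.4, -2.7, 5.6]
finger_gap: 0.148
finger_force: 34.9
```

```bash
python3 -m inch '[[0.03,0,0,0],[0.06,0,0,0],[0.09,0,0,0],[0.12,0,0,0],[0.15,0,0,0],[0.18,0,0,0],[0.21,0,0,0],[0.24,0,0,0]]';python3 -m inch '[[0.03,0,0,0],[0.06,0,0,0],[0.09,0,0,0],[0.12,0,0,0],[0.15,0,0,0],[0.18,0,0,0],[0.21,0,0,0],[0.24,0,0,0]]'
```

```text
clock: 8.45
position: [0.6096, 0.0678, 0.1104]
eef_rot: [179.8, 0.1, 93.2]
wrist_force: [-0.3, -3.4, 5.5]
finger_gap: 0.148
finger_force: 34.9
clock: 9.25
position: [0.6095, 0.0702, 0.1104]
eef_rot: [179.8, 0.1, 93.2]
wrist_force: [0.2, -2.5, 6.1]
finger_gap: 0.147
finger_force: 34.9
```

```bash
python3 -m inch '[[0.03,0,0,0],[0.06,0,0,0],[0.09,0,0,0],[0.12,0,0,0],[0.15,0,0,0],[0.18,0,0,0],[0.21,0,0,0],[0.24,0,0,0]]';python3 -m inch '[[0.03,0,0,0],[0.06,0,0,0],[0.09,0,0,0],[0.12,0,0,0],[0.15,0,0,0],[0.18,0,0,0],[0.21,0,0,0],[0.24,0,0,0]]'
```

```text
clock: 10.05
position: [0.6093, 0.0726, 0.1103]
eef_rot: [179.8, 0.1, 93.2]
wrist_force: [-0.1, -3.6, 5.5]
finger_gap: 0.144
finger_force: 34.9
clock: 10.85
position: [0.6092, 0.075, 0.1104]
eef_rot: [179.8, 0.1, 93.2]
wrist_force: [-0.5, -3.0, 5.3]
finger_gap: 0.147
finger_force: 34.9
```

No drop over more than one pitch, so this leaf does not fit. Return it.

```bash
python3 -m inch '[[0,0,-1,0],[0,0,-3,0],[0,0,-5,0],[0,0,-5.5,0],[0,0,-5.5,0]]';  python3 - <<'E'
from h import *
go([.4777,.2873,.10],96.5)
E
```

```text
clock: 11.35
position: [0.6082, 0.076, 0.1647]
eef_rot: [179.9, -0.0, 93.2]
wrist_force: [-0.9, 1.1, -0.9]
finger_gap: 0.147
finger_force: 34.9
rows:  [ 21.83 -11.85   6.46] rad -0.057
```

```bash
python3 -m inch '[[3.6,-2,0,-0.01],[7.2,-4,0,-0.02],[10.8,-6,0,-0.03],[14.4,-8,0,-0.04],[18,-9.8,0.5,-0.05],[21.83,-11.85,3,-0.057],[21.83,-11.85,6,-0.057],[21.83,-11.85,7,-0.057],[21.83,-11.85,7,-0.057],[21.83,-11.85,7,-0.057]]'
```

```text
clock: 12.35
position: [0.4782, 0.2866, 0.0945]
eef_rot: [180.0, -0.0, 96.4]
wrist_force: [0.3, 0.7, 0.2]
finger_gap: 0.143
finger_force: 34.9
```

```bash
python3 - <<'E'
from h import *
go([.4777,.2873,.0445],96.5)
E
```

```text
rows:  [ 0.07 -0.04  5.  ] rad -0.002
```

```bash
python3 -m inch '[[0.07,-0.04,1.5,0],[0.07,-0.04,3,0],[0.07,-0.04,4.2,0],[0.07,-0.04,4.8,0],[0.07,-0.04,5.1,0],[0.07,-0.04,5.15,0],[0.07,-0.04,5.15,0]]'; python3 -m inch '[[0,0,0,0],[0,0,0,0],[0,0,0,0],[0,0,0,0]]' -0.3; python3 -m inch '[[0,0,-1,0],[0,0,-4,0],[0,0,-7,0],[0,0,-7,0],[0,0,-7,0]]'; python3 - <<'E'
from h import *
go([.4318,.2822,.042],96.6)
save('w4',optics.get_image('wrist'))
E
```

```text
clock: 13.05
position: [0.4772, 0.2879, 0.0427]
eef_rot: [180.0, -0.0, 96.5]
wrist_force: [-0.6, -0.2, -0.2]
finger_gap: 0.145
finger_force: 34.9
clock: 13.45
position: [0.477, 0.2878, 0.0427]
eef_rot: [180.0, -0.0, 96.5]
wrist_force: [-0.6, 0.1, -0.5]
finger_gap: 0.346
finger_force: 0.0
clock: 13.95
position: [0.4774, 0.288, 0.1135]
eef_rot: [179.9, -0.0, 96.5]
wrist_force: [-0.2, 1.3, 0.4]
finger_gap: 0.348
finger_force: 0.0
rows:  [-0.06 -4.6   7.14] rad -0.002
```

View pics/w4.png

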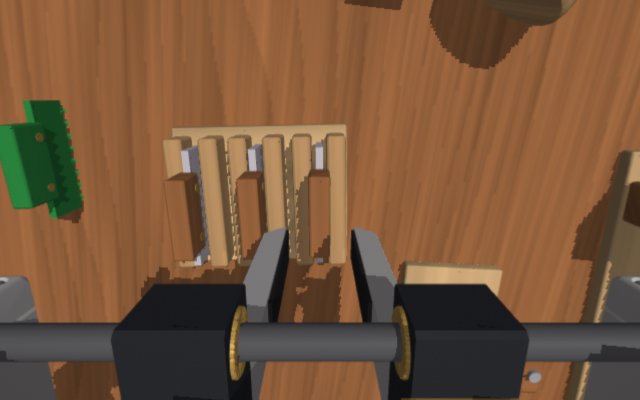

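The leaf stands back in the right-hand slot at (319,200), upright, with no tilt. Next the middle one at (250,215).

```bash
python3 -m inch '[[-0.06,-2.3,0,0],[-0.06,-4.6,0,0],[-0.06,-4.6,2,0],[-0.06,-4.6,4.5,0],[-0.06,-4.6,6.2,0],[-0.06,-4.6,6.9,0],[-0.06,-4.6,7.14,0],[-0.06,-4.6,7.14,0]]'; python3 -m inch '[[0,0,0,0],[0,0,0,0],[0,0,0,0],[0,0,0,0],[0,0,0,0]]' -1 35;  python3 -m inch '[[0,0,-1,0],[0,0,-3,0],[0,0,-7,0],[0,0,-11,0],[0,0,-12.4,0],[0,0,-12.4,0]]'; python3 - <<'E'
from h import *
go([.6078,.070,.13],93.2)
E
```

```text
clock: 14.8
position: [0.4312, 0.2819, 0.041]
eef_rot: [-180.0, 0.0, 96.5]
wrist_force: [-0.1, 0.1, 0.3]
finger_gap: 0.35
finger_force: 0.0
clock: 15.3
position: [0.4318, 0.2822, 0.0419]
eef_rot: [179.9, -0.0, 96.5]
wrist_force: [0.1, -0.8, 4.2]
finger_gap: 0.146
finger_force: 35.0
clock: 15.9
position: [0.4326, 0.2825, 0.1675]
eef_rot: [179.7, -0.1, 96.5]
wrist_force: [0.9, -0.1, -0.6]
finger_gap: 0.144
finger_force: 34.9
rows:  [-23.1   14.99   3.79] rad 0.057
```

```bash
python3 -m inch '[[-3.8,2.5,0,0.01],[-7.6,5,0,0.02],[-11.4,7.5,0,0.03],[-15.2,10,0,0.04],[-19,12.5,0,0.05],[-23.1,15,1,0.057],[-23.1,15,3.5,0.057],[-23.1,15,4.8,0.057],[-23.1,15,5.2,0.057],[-23.1,15,5.2,0.057]]';  python3 -m inch '[[0,0,0.1,0],[0,0,0.2,0],[0,0,0.2,0],[0,0,0.2,0]]'
```

```text
clock: 16.9
position: [0.6049, 0.0703, 0.1117]
eef_rot: [-179.8, -0.0, 93.3]
wrist_force: [0.4, -0.7, -0.4]
finger_gap: 0.144
finger_force: 34.9
clock: 17.3
position: [0.6065, 0.0696, 0.1117]
eef_rot: [179.9, 0.0, 93.2]
wrist_force: [-1.0, 0.5, -1.1]
finger_gap: 0.144
finger_force: 34.9
```

```bash
python3 -m inch '[[0,0,0.05,0],[0,0,0.1,0],[0,0,0.15,0],[0,0,0.15,0]]';  python3 -m inch '[[0,0,0.05,0],[0,0,0.1,0],[0,0,0.1,0],[0,0,0.1,0]]'
```

```text
clock: 17.7
position: [0.6064, 0.0694, 0.1098]
eef_rot: [180.0, -0.0, 93.2]
wrist_force: [0.3, -0.3, 0.8]
finger_gap: 0.146
finger_force: 34.9
clock: 18.1
position: [0.6065, 0.0693, 0.1095]
eef_rot: [180.0, 0.0, 93.2]
wrist_force: [-1.6, -0.3, 5.3]
finger_gap: 0.148
finger_force: 34.9
```

Crest contact. Slide towards −y this time (back towards mid-thread).

```bash
python3 -m inch '[[-0.03,0,0,0],[-0.06,0,0,0],[-0.09,0,0,0],[-0.12,0,0,0],[-0.15,0,0,0],[-0.18,0,0,0],[-0.21,0,0,0],[-0.24,0,0,0],[-0.27,0,0,0]]';python3 -m inch '[[-0.03,0,0,0],[-0.06,0,0,0],[-0.09,0,0,0],[-0.12,0,0,0],[-0.15,0,0,0],[-0.18,0,0,0],[-0.21,0,0,0],[-0.24,0,0,0]]'
```

```text
clock: 19.0
position: [0.6073, 0.0672, 0.1096]
eef_rot: [179.9, -0.0, 93.2]
wrist_force: [-0.5, 2.8, 5.1]
finger_gap: 0.147
finger_force: 35.0
clock: 19.8
position: [0.6076, 0.0648, 0.1097]
eef_rot: [179.9, -0.1, 93.2]
wrist_force: [-0.2, 2.3, 5.0]
finger_gap: 0.149
finger_force: 34.9
```

```bash
python3 -m inch '[[-0.03,0,0,0],[-0.06,0,0,0],[-0.09,0,0,0],[-0.12,0,0,0],[-0.15,0,0,0],[-0.18,0,0,0],[-0.21,0,0,0],[-0.24,0,0,0]]';python3 -m inch '[[-0.03,0,0,0],[-0.06,0,0,0],[-0.09,0,0,0],[-0.12,0,0,0],[-0.15,0,0,0],[-0.18,0,0,0],[-0.21,0,0,0],[-0.24,0,0,0]]'
```

```text
clock: 20.6
position: [0.6078, 0.0625, 0.1097]
eef_rot: [179.8, -0.1, 93.2]
wrist_force: [0.5, 2.8, 5.7]
finger_gap: 0.147
finger_force: 34.9
clock: 21.4
position: [0.6078, 0.0601, 0.1096]
eef_rot: [179.9, -0.1, 93.2]
wrist_force: [0.1, 3.4, 5.5]
finger_gap: 0.146
finger_force: 34.9
```

```bash
python3 -m inch '[[-0.03,0,0,0],[-0.06,0,0,0],[-0.09,0,0,0],[-0.12,0,0,0],[-0.15,0,0,0],[-0.18,0,0,0],[-0.21,0,0,0]]'
```

```text
clock: 22.1
position: [0.6079, 0.0579, 0.1096]
eef_rot: [179.9, -0.0, 93.2]
wrist_force: [-0.6, 2.3, 6.3]
finger_gap: 0.15
finger_force: 34.9
```

Not this one either. Return it.

```bash
python3 -m inch '[[0,0,-1,0],[0,0,-3,0],[0,0,-5,0],[0,0,-5.5,0],[0,0,-5.5,0]]';  python3 - <<'E'
from h import *
go([.4318,.2822,.093],96.5)
E
```

```text
clock: 22.6
position: [0.6074, 0.0571, 0.1643]
eef_rot: [179.9, 0.0, 93.2]
wrist_force: [-0.5, 0.1, -1.5]
finger_gap: 0.147
finger_force: 34.9
rows:  [ 23.46 -16.28   7.09] rad -0.058
```

```bash
python3 -m inch '[[3.9,-2.7,0,-0.01],[7.8,-5.4,0,-0.02],[11.7,-8.1,0,-0.03],[15.6,-10.8,0,-0.04],[19.5,-13.5,0,-0.05],[23.46,-16.28,0,-0.058],[23.46,-16.28,3,-0.058],[23.46,-16.28,6,-0.058],[23.46,-16.28,7.1,-0.058],[23.46,-16.28,7.1,-0.058]]'; python3 - <<'E'
from h import *
go([.4318,.2822,.0422],96.5)
E
```

```text
clock: 23.6
position: [0.4294, 0.2816, 0.0901]
eef_rot: [-179.7, 0.1, 96.5]
wrist_force: [1.0, 0.2, 0.2]
finger_gap: 0.146
finger_force: 34.9
rows:  [0.04 0.27 4.78] rad 0.0
```

```bash
python3 -m inch '[[0,0,0,0],[0,0,0,0],[0,0,0.5,0]]'; python3 - <<'E'
from h import *
go([.4318,.2822,.0422],96.5)
E
```

```text
clock: 23.9
position: [0.4331, 0.2829, 0.0895]
eef_rot: [179.8, -0.1, 96.5]
wrist_force: [0.3, 0.6, -0.6]
finger_gap: 0.15
finger_force: 34.9
rows:  [-0.06 -0.15  4.73] rad 0.0
```

```bash
python3 -m inch '[[0,0,1.5,0],[0,0,3,0],[0,0,4,0],[0,0,4.5,0],[0,0,4.6,0],[0,0,4.65,0],[0,0,4.65,0]]'; python3 -m inch '[[0,0,0,0],[0,0,0,0],[0,0,0,0],[0,0,0,0]]' -0.3; python3 -m inch '[[0,0,-1,0],[0,0,-4,0],[0,0,-7,0],[0,0,-7,0],[0,0,-7,0]]'; python3 - <<'E'
from h import *
go([.3862,.2768,.042],96.6)
E
```

```text
clock: 24.6
position: [0.4317, 0.2826, 0.0418]
eef_rot: [180.0, -0.0, 96.5]
wrist_force: [-1.7, -0.5, 4.4]
finger_gap: 0.146
finger_force: 34.9
clock: 25.0
position: [0.4314, 0.2825, 0.0411]
eef_rot: [180.0, -0.0, 96.5]
wrist_force: [0.3, -0.1, 0.6]
finger_gap: 0.35
finger_force: 0.0
clock: 25.5
position: [0.4318, 0.2827, 0.112]
eef_rot: [179.9, -0.0, 96.5]
wrist_force: [-0.4, 0.3, 0.2]
finger_gap: 0.348
finger_force: 0.0
rows:  [-0.07 -4.61  6.99] rad -0.001
```

```bash
python3 -m inch '[[-0.06,-2.3,0,0],[-0.06,-4.6,0,0],[-0.06,-4.6,2,0],[-0.06,-4.6,4.5,0],[-0.06,-4.6,6.2,0],[-0.06,-4.6,6.8,0],[-0.06,-4.6,7,0],[-0.06,-4.6,7,0]]'; python3 -m inch '[[0,0,0,0],[0,0,0,0],[0,0,0,0],[0,0,0,0],[0,0,0,0]]' -1 35;  python3 -m inch '[[0,0,-1,0],[0,0,-3,0],[0,0,-7,0],[0,0,-11,0],[0,0,-12.4,0],[0,0,-12.4,0],[0,0,-12.4,0]]'; python3 - <<'E'
from h import *
save('w5',optics.get_image('wrist'))
go([.6078,.070,.112],93.2)
E
```

```text
clock: 26.3
position: [0.3856, 0.2767, 0.041]
eef_rot: [-180.0, 0.0, 96.5]
wrist_force: [-0.1, 0.6, 0.2]
finger_gap: 0.351
finger_force: 0.0
clock: 26.8
position: [0.3862, 0.2769, 0.0418]
eef_rot: [179.9, -0.0, 96.5]
wrist_force: [-0.1, -0.1, 3.7]
finger_gap: 0.144
finger_force: 35.0
clock: 27.5
position: [0.3848, 0.2763, 0.1636]
eef_rot: [-179.9, 0.0, 96.5]
wrist_force: [-0.3, 0.8, -1.5]
finger_gap: 0.146
finger_force: 35.0
rows:  [-23.01  19.88   5.04] rad 0.058
```

View pics/w5.png

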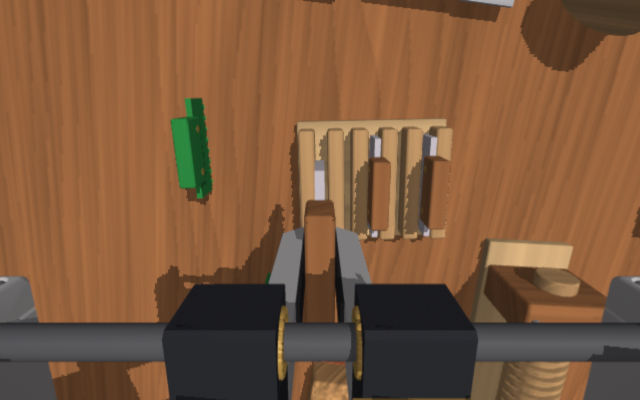

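The other two leaves stand upright in their slots at (380,195) and (436,190), and the third is in the grip. On to the screw.

```bash
python3 -m inch '[[-3.3,2.9,0,0.01],[-6.6,5.7,0,0.02],[-9.9,8.6,0,0.03],[-13.2,11.4,0,0.04],[-16.5,14.3,0,0.05],[-19.8,17.1,0,0.058],[-23,19.9,1,0.058],[-23,19.9,3,0.058],[-23,19.9,4.7,0.058],[-23,19.9,4.7,0.058]]';  python3 -m inch '[[0,0,0.1,0],[0,0,0.2,0],[0,0,0.2,0],[0,0,0.2,0]]'
```

```text
clock: 28.55
position: [0.6057, 0.0713, 0.1127]
eef_rot: [-179.4, -0.1, 93.2]
wrist_force: [-0.2, 0.0, -1.1]
finger_gap: 0.148
finger_force: 35.0
clock: 28.95
position: [0.6099, 0.0711, 0.1171]
eef_rot: [179.9, 0.0, 93.2]
wrist_force: [-0.4, -1.5, -1.3]
finger_gap: 0.149
finger_force: 35.0
```

```bash
python3 -m inch '[[0,-0.15,0.2,0],[0,-0.15,0.4,0],[0,-0.15,0.55,0],[0,-0.15,0.6,0],[0,-0.15,0.6,0]]';  python3 -m inch '[[0,0,0.05,0],[0,0,0.1,0],[0,0,0.15,0],[0,0,0.15,0]]'
```

```text
clock: 29.45
position: [0.608, 0.0707, 0.11]
eef_rot: [-180.0, -0.0, 93.2]
wrist_force: [-1.1, -0.3, -0.6]
finger_gap: 0.147
finger_force: 35.0
clock: 29.85
position: [0.6083, 0.0707, 0.1097]
eef_rot: [180.0, 0.0, 93.2]
wrist_force: [-1.9, 1.0, 6.1]
finger_gap: 0.148
finger_force: 35.0
```

Crest contact at 6 N. Slide −y.

```bash
python3 -m inch '[[-0.03,0,0,0],[-0.06,0,0,0],[-0.09,0,0,0],[-0.12,0,0,0],[-0.15,0,0,0],[-0.18,0,0,0],[-0.21,0,0,0]]';python3 -m inch '[[-0.03,0,0,0],[-0.06,0,0,0],[-0.09,0,0,0],[-0.12,0,0,0],[-0.15,0,0,0],[-0.18,0,0,0],[-0.21,0,0,0]]'
```

```text
clock: 30.55
position: [0.609, 0.0693, 0.1097]
eef_rot: [179.9, -0.1, 93.2]
wrist_force: [-1.5, 3.0, 4.8]
finger_gap: 0.147
finger_force: 35.0
clock: 31.25
position: [0.6093, 0.0671, 0.1097]
eef_rot: [179.9, -0.0, 93.2]
wrist_force: [-0.9, 2.0, 5.2]
finger_gap: 0.147
finger_force: 35.0
```

```bash
python3 -m inch '[[-0.03,0,0,0],[-0.06,0,0,0],[-0.09,0,0,0],[-0.12,0,0,0],[-0.15,0,0,0],[-0.18,0,0,0],[-0.21,0,0,0]]'
```

```text
clock: 31.95
position: [0.6076, 0.064, 0.1075]
eef_rot: [-179.9, 0.0, 93.2]
wrist_force: [0.7, 0.1, -0.0]
finger_gap: 0.147
finger_force: 35.0
```

```bash
python3 -m inch '[[-0.03,0,0,0],[-0.06,0,0,0],[-0.09,0,0,0],[-0.12,0,0,0],[-0.15,0,0,0],[-0.18,0,0,0],[-0.21,0,0,0]]'
```

```text
clock: 32.65
position: [0.6085, 0.0626, 0.1087]
eef_rot: [180.0, -0.0, 93.2]
wrist_force: [-0.2, 1.2, -1.0]
finger_gap: 0.148
finger_force: 35.0
```

It dropped in. Press down gently to seat.

```bash
python3 -m inch '[[0,0,0.05,0],[0,0,0.1,0],[0,0,0.1,0],[0,0,0.1,0]]'
```

```text
clock: 33.05
position: [0.6087, 0.0626, 0.1078]
eef_rot: [180.0, -0.0, 93.2]
wrist_force: [-0.7, 2.3, 0.3]
finger_gap: 0.147
finger_force: 35.0
```

```bash
python3 -m inch '[[0.03,0,0.05,0],[0.05,0,0.1,0],[0.05,0,0.15,0],[0.05,0,0.15,0],[0.05,0,0.15,0]]'; python3 -m inch '[[0,0,0.05,0],[0,0,0.1,0],[0,0,0.1,0],[0,0,0.1,0]]'
```

```text
clock: 33.55
position: [0.6086, 0.063, 0.1062]
eef_rot: [180.0, -0.0, 93.2]
wrist_force: [0.4, 2.1, 1.2]
finger_gap: 0.154
finger_force: 35.0
clock: 33.95
position: [0.6086, 0.0631, 0.1054]
eef_rot: [180.0, -0.0, 93.2]
wrist_force: [-1.0, 4.3, 3.1]
finger_gap: 0.151
finger_force: 35.0
```

```bash
python3 -m inch '[[0.02,0,0.03,0],[0.05,0,0.07,0],[0.05,0,0.1,0],[0.05,0,0.1,0],[0.05,0,0.1,0]]'
```

```text
clock: 34.45
position: [0.6087, 0.0631, 0.1053]
eef_rot: [180.0, 0.0, 93.2]
wrist_force: [-3.1, 2.2, 7.9]
finger_gap: 0.143
finger_force: 35.0
```

Seated: 4.4 mm below the crests, 8 N. Hold a moment, then lift straight out.

```bash
python3 -m inch '[[0.02,0,0,0],[0.02,0,0,0],[0.02,0,0,0],[0.02,0,0,0],[0.02,0,0,0],[0.02,0,0,0],[0.02,0,0,0],[0.02,0,0,0],[0.02,0,0,0],[0.02,0,0,0]]'; python3 -m inch '[[0.02,0,0,0],[0.02,0,0,0],[0.02,0,0,0],[0.02,0,0,0],[0.02,0,0,0]]'; python3 -m inch '[[0,0,-0.3,0],[0,0,-0.8,0],[0,0,-2,0],[0,0,-5,0],[0,0,-7,0],[0,0,-7,0],[0,0,-7,0]]'; python3 - <<'E'
from h import *
c=cam('top'); 
for d in optics.masks_of('tray','top')[:0]: pass
go([.455,-.24,.19],90)
E
```

```text
clock: 35.45
position: [0.6087, 0.0632, 0.1053]
eef_rot: [180.0, 0.1, 93.2]
wrist_force: [-2.4, 1.2, 7.4]
finger_gap: 0.145
finger_force: 35.0
clock: 35.95
position: [0.6087, 0.0632, 0.1053]
eef_rot: [-180.0, 0.1, 93.2]
wrist_force: [-3.8, 1.4, 8.0]
finger_gap: 0.143
finger_force: 35.0
clock: 36.65
position: [0.6085, 0.0636, 0.1742]
eef_rot: [180.0, 0.0, 93.2]
wrist_force: [0.4, 0.3, -1.3]
finger_gap: 0.146
finger_force: 35.0
rows:  [-29.46 -16.96  -1.66] rad 0.056
```

```bash
python3 -m inch '[[-3.8,-1.4,-0.5,0.01],[-7.7,-2.8,-1,0.02],[-11.5,-4.2,-1.5,0.03],[-15.4,-5.6,-2,0.04],[-19.2,-7,-2,0.05],[-23,-8.4,-2,0.056],[-26.9,-9.8,-2,0.056],[-30.7,-11.2,-2,0.056],[-34.5,-12.6,-2,0.056],[-38.4,-14,-2,0.056]]'; python3 -m inch '[[0,0,0,0],[0,0,0,0],[0,0,0,0],[0,0,0,0]]'
python3 - <<'E'
from h import *
st=arm.state(); print(st['position'],st['eef_rot']); save('w6',optics.get_image('wrist')); np.save('w6.npy',st,allow_pickle=True)
E
```

```text
clock: 37.7
position: [0.4887, -0.3283, 0.1922]
eef_rot: [-179.9, -0.1, 90.0]
wrist_force: [0.0, 1.0, -0.3]
finger_gap: 0.152
finger_force: 35.0
clock: 38.1
position: [0.4904, -0.3261, 0.1936]
eef_rot: [-180.0, -0.0, 90.1]
wrist_force: [0.5, 0.6, -1.3]
finger_gap: 0.148
finger_force: 35.0
[ 0.49040247 -0.32609699  0.19360171] [-1.79959289e+02 -4.46644790e-02  9.00968435e+01]
```

View pics/w6.png

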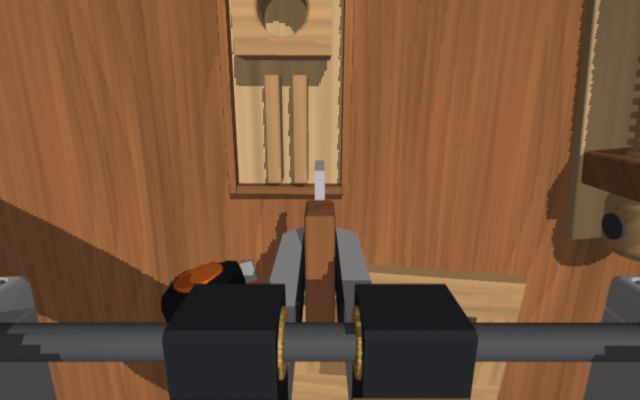

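Tray slot between battens at columns ~281 to 293, rows 75 to 183; the nut is at the top of the view.

```bash
python3 - <<'E'
from h import *
st=np.load('w6.npy',allow_pickle=True).item(); c=cam('wrist',st)
g=cv2.imread('pics/w6.png')
for r in (90,130,170): print(r,g[r,258:316,0].tolist())
print('outer/inner battens ends',back(c,[(265,75),(280,75),(292,75),(306,75),(268,183),(282,183),(294,183),(308,183)],.037))
print('rim',back(c,[(230,187),(342,186),(230,197),(342,195)],.026))
E
```

```text
90 [107, 109, 113, 113, 79, 71, 68, 82, 93, 95, 93, 94, 96, 98, 98, 98, 98, 98, 96, 90, 83, 60, 50, 59, 105, 111, 113, 115, 117, 116, 111, 75, 66, 68, 71, 84, 94, 95, 94, 95, 97, 99, 99, 98, 98, 98, 96, 90, 82, 62, 95, 115, 117, 117, 118, 118, 117, 116]
130 [105, 106, 107, 111, 114, 114, 78, 64, 77, 87, 92, 93, 93, 94, 95, 97, 97, 97, 97, 96, 92, 84, 60, 50, 59, 106, 112, 115, 117, 116, 92, 71, 67, 67, 60, 77, 86, 92, 93, 92, 94, 95, 96, 97, 98, 98, 96, 92, 87, 68, 98, 116, 118, 119, 119, 118, 119, 116]
170 [103, 102, 104, 105, 108, 111, 114, 113, 79, 73, 82, 90, 92, 92, 92, 93, 94, 95, 97, 98, 99, 96, 90, 62, 52, 68, 106, 113, 116, 119, 116, 93, 73, 69, 69, 64, 78, 89, 92, 92, 93, 94, 94, 95, 95, 97, 98, 98, 91, 73, 88, 115, 117, 118, 119, 120, 131, 145]
outer/inner battens ends [[ 0.44110999 -0.23199824  0.037     ]
 [ 0.45437436 -0.23197149  0.037     ]
 [ 0.46498609 -0.23195066  0.037     ]
 [ 0.47736648 -0.231927    0.037     ]
 [ 0.44025738 -0.33015813  0.037     ]
 [ 0.45363889 -0.33013169  0.037     ]
 [ 0.46510898 -0.33010909  0.037     ]
 [ 0.47849077 -0.33008279  0.037     ]]
rim [[ 0.40087414 -0.33694071  0.026     ]
 [ 0.51174728 -0.3357022   0.026     ]
 [ 0.40022414 -0.34722589  0.026     ]
 [ 0.51191501 -0.34493642  0.026     ]]
```

```bash
python3 - <<'E'
from h import *
go([.4594,-.281,.09],90.2)
E
```

```text
rows:  [ 4.52 -3.1  10.39] rad -0.002
```

```bash
python3 -m inch '[[2.2,-1.5,2,0],[4.5,-3.1,4,0],[4.5,-3.1,7,0],[4.5,-3.1,9.5,0],[4.5,-3.1,10.4,0],[4.5,-3.1,10.4,0],[4.5,-3.1,10.4,0],[4.5,-3.1,10.4,0]]'; python3 - <<'E'
from h import *
go([.4594,-.281,.042],90.2)
E
```

```text
clock: 38.95
position: [0.4602, -0.2833, 0.0918]
eef_rot: [179.9, 0.1, 90.0]
wrist_force: [0.4, 0.0, -1.3]
finger_gap: 0.145
finger_force: 35.0
rows:  [ 0.24 -0.09  4.98] rad -0.003
```

```bash
python3 -m inch '[[0.15,-0.05,1.5,0],[0.15,-0.05,3,0],[0.15,-0.05,4,0],[0.15,-0.05,4.6,0],[0.15,-0.05,4.9,0],[0.15,-0.05,4.95,0],[0.15,-0.05,4.95,0]]'
```

```text
clock: 39.65
position: [0.4586, -0.2808, 0.0418]
eef_rot: [-179.9, -0.1, 90.0]
wrist_force: [-4.5, 4.0, 11.1]
finger_gap: 0.149
finger_force: 35.0
```

```bash
python3 -m inch '[[0,0,-0.08,0],[0,0,-0.08,0]]'; python3 -m inch '[[0,0,0,0],[0,0,0,0],[0,0,0,0],[0,0,0,0]]' -0.3; python3 -m inch '[[0,0,-1,0],[0,0,-3,0],[0,0,-6,0],[0,0,-10,0],[-3,0,-13,0],[-5,0,-14,0],[-5,0,-14,0],[-5,0,-14,0],[-5,0,-14,0]]'; python3 - <<'E'
from h import *
a=optics.get_image('wrist'); b=optics.get_image('top')[80:300,120:460]
a=cv2.resize(a,(560,350)); b=cv2.resize(b,(386,250))
o=np.zeros((600,560,3),np.uint8); o[:350]=a; o[350:,:386]=b; save('fin',o)
E
```

```text
clock: 39.85
position: [0.459, -0.2812, 0.0418]
eef_rot: [180.0, 0.0, 90.0]
wrist_force: [-0.7, 1.2, 4.8]
finger_gap: 0.147
finger_force: 35.0
clock: 40.25
position: [0.4586, -0.2809, 0.0412]
eef_rot: [-180.0, -0.0, 90.0]
wrist_force: [-0.6, -1.1, 0.7]
finger_gap: 0.35
finger_force: 0.0
clock: 41.15
position: [0.4581, -0.3295, 0.1801]
eef_rot: [-179.9, -0.1, 90.0]
wrist_force: [0.4, 0.1, 0.1]
finger_gap: 0.347
finger_force: 0.0
```

View pics/fin.png

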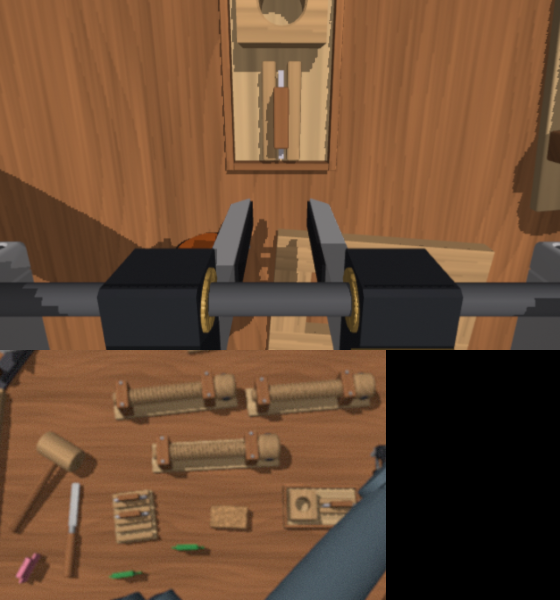

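The leaf stands upright in the tray slot at (281,115). The other two are in the rack at (133,505), and nothing else has moved.

```bash
python3 -c "
from bench import arm
print(arm.sign_off())"
```

```text
the job is handed in; nothing more can be done
None
```

The third leaf seated fully home on the nearest screw (pitch measured at about 10 mm), was held there about 2 s at roughly 8 N and now stands in the job tray's slot; the other two are upright in the rack, and the job was handed in at about 41 s.

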